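# Frame a fired test tile with the L-shaped scale and take its picture

### The job

Get the fired-clay tile ready for its shrinkage photo: move the lidded crucible right off the black mat and leave it standing upright on the bench, then bring the L-shaped aluminium scale, lying flat on the mat, into the tile's corner, so that both its inner edges lie flush against the tile, and let go of it. Then take the picture with the release box: press the key half way to its first click and hold it there for a second so the camera can focus, then press it fully down and let it come back up. Leave everything else alone.

Things in the scene. Friction and masses are not known exactly. Their poses are not given: they have to be found in the camera images.
- tile: Brick-red fired-clay tile, 90 (x) x 140 (y) x 24 mm high, stuck down, cannot move. Origin at the centre of its underside, bench height; z up, x away from the robot, y to the robot's left (turned by up to 0.2 rad). Under it a thin black rubber mat (no step) that turns with it and covers x -185 to +75, y -105 to +160 mm in the tile's frame.
- tile_corner (a point): The tile's corner nearest the robot on its left side (x -45, y +70 mm in the tile's frame), at bench height, axes as the tile's. The scale's inside corner belongs here, its axes matching the tile's: long leg along the tile's long side facing the robot, short leg along its left side.
- scale_mass (a point): Centre of mass of the scale, x +3, y -43, z +5 mm in the scale's frame, just off the long leg's inner edge.
- scale: Loose L-shaped aluminium scale with dark ticks on top, 10 mm thick, legs 24 mm wide, about 0.17 kg, flat on the robot's side of the tile, slides easily. Origin at the INSIDE corner of the L, underside. Own frame, mm: long leg x -24 to 0, y -156 to +24; short leg x 0 to 76, y 0 to 24. Starts with axes within 0.1 rad of the tile's, 78 to 95 mm nearer the robot than tile_corner, 20 to 55 mm to its left.
- crucible: Loose white porcelain crucible with its lid, 40 mm diameter, straight sides up to 32 mm, with a small knob on top (16 mm wide, 47 mm high in all), about 90 g. Origin at the centre of its underside. It stands in the gap between tile and scale.
- release: Fixed shutter release box, grey, 80 x 80 x 30 mm high, to the left or the right of the mat (it swaps places with the beaker). Origin at the centre of its underside. A round black key stands on its top.
- key_top (a point): Centre of the top face of the black key (32 mm diameter), 54 mm above the bench when up; it moves with the key. The key's rim stays clear of the box, 21 mm above the collar on the box when up. Total travel 10 mm, straight down.
- shutter_half (a joint): First stage of the key, 0 when up, 0.005 m at the first click. Soft spring: starts moving at 0.6 N, 2.1 N at the click.
- shutter_full (a joint): Second stage of the key, which only starts after the first click: 0 until then, 0.005 m when fully down. Stiff spring: needs 7 N to start moving and 10.5 N to be fully down. Both stages spring back up when let go.
- beaker: Bystander: empty glass beaker, 68 mm diameter, 85 mm high, at the other side of the mat from the release box. Origin at the centre of its underside.
- jar: Bystander: small amber jar with white cap, 52 mm diameter, 60 mm high, beside the mat on the right, further from the robot than the box or beaker. Origin at the centre of its underside.
- weight: Bystander: small brass cylinder weight with a knob, 30 mm diameter, 48 mm high, beside the mat on the left, further from the robot than the box or beaker. Origin at the centre of its underside.
There are look-alikes about, which are no part of the job. Leave any pink look-alike of the crucible alone. Of the things like the scale, leave any that is yellow; of the rest the larger one is meant.

How it is judged:
On the way, in this order (a step that is already met when the one before it is completed fails the run):
1. the crucible stands upright on the bench, wholly off the mat, and is let go ((x of crucible in the frame of tile below -0.201 m or x of crucible in the frame of tile above 0.091 m or y of crucible in the frame of tile below -0.121 m or y of crucible in the frame of tile above 0.176 m) and height (world z) of crucible below 0.006 m and angle between crucible's own z axis and vertical below 0.1 rad and contact force between the fingers and crucible below 0.1 N), for 0.2 s.
2. the scale lies flat with its inside corner at the tile's corner and both inner edges flush, and is let go ((x of crucible in the frame of tile below -0.201 m or x of crucible in the frame of tile above 0.091 m or y of crucible in the frame of tile below -0.121 m or y of crucible in the frame of tile above 0.176 m) and height (world z) of crucible below 0.006 m and angle between crucible's own z axis and vertical below 0.1 rad and x of scale in the frame of tile_corner between -0.0035 and 0.0035 m and y of scale in the frame of tile_corner between -0.0035 and 0.0035 m and angle between the x axis of scale and the x axis of tile, either way round below 0.025 rad and height (world z) of scale below 0.004 m and angle between scale's own z axis and vertical below 0.04 rad and contact force between the fingers and scale below 0.1 N), for 0.3 s.
3. with the scale in place, the key is held at its first click, the second stage not yet moving ((x of crucible in the frame of tile below -0.201 m or x of crucible in the frame of tile above 0.091 m or y of crucible in the frame of tile below -0.121 m or y of crucible in the frame of tile above 0.176 m) and height (world z) of crucible below 0.006 m and angle between crucible's own z axis and vertical below 0.1 rad and x of scale in the frame of tile_corner between -0.0035 and 0.0035 m and y of scale in the frame of tile_corner between -0.0035 and 0.0035 m and angle between the x axis of scale and the x axis of tile, either way round below 0.025 rad and height (world z) of scale below 0.004 m and angle between scale's own z axis and vertical below 0.04 rad and value of joint shutter_half above 0.0035 m and value of joint shutter_full below 0.0015 m), for 0.4 s.
4. with the scale in place, the key is pressed fully down ((x of crucible in the frame of tile below -0.201 m or x of crucible in the frame of tile above 0.091 m or y of crucible in the frame of tile below -0.121 m or y of crucible in the frame of tile above 0.176 m) and height (world z) of crucible below 0.006 m and angle between crucible's own z axis and vertical below 0.1 rad and x of scale in the frame of tile_corner between -0.0035 and 0.0035 m and y of scale in the frame of tile_corner between -0.0035 and 0.0035 m and angle between the x axis of scale and the x axis of tile, either way round below 0.025 rad and height (world z) of scale below 0.004 m and angle between scale's own z axis and vertical below 0.04 rad and value of joint shutter_full above 0.0035 m), for 0.05 s.
At the end, for the whole second after the job is handed in: The crucible stands upright on the bench with its centre at least 16 mm beyond the mat's edge; the scale lies flat, its inside corner within 3.5 mm of the tile's corner along both tile axes and its edges within 0.025 rad of the tile's; the key is back up; all is at rest and let go ((x of crucible in the frame of tile below -0.201 m or x of crucible in the frame of tile above 0.091 m or y of crucible in the frame of tile below -0.121 m or y of crucible in the frame of tile above 0.176 m) and height (world z) of crucible below 0.006 m and angle between crucible's own z axis and vertical below 0.1 rad and x of scale in the frame of tile_corner between -0.0035 and 0.0035 m and y of scale in the frame of tile_corner between -0.0035 and 0.0035 m and angle between the x axis of scale and the x axis of tile, either way round below 0.025 rad and height (world z) of scale below 0.004 m and angle between scale's own z axis and vertical below 0.04 rad and value of joint each of shutter_half, shutter_full below 0.001 m and linear speed of each of scale, crucible below 0.01 m/s); the robot touches nothing.
It fails at once if the beaker is pushed more than 30 mm from its place or knocked over (distance of beaker from where it was at the start of the episode above 0.03 m or angle between beaker's own z axis and vertical above 0.5 rad).
It fails at once if the jar is pushed more than 30 mm from its place or knocked over (distance of jar from where it was at the start of the episode above 0.03 m or angle between jar's own z axis and vertical above 0.5 rad).
It fails at once if the brass weight is pushed more than 30 mm from its place or knocked over (distance of weight from where it was at the start of the episode above 0.03 m or angle between weight's own z axis and vertical above 0.5 rad).
It fails at once if the crucible is tipped over (angle between crucible's own z axis and vertical above 0.6 rad).
It fails at once if the key is pressed into its second stage before the scale is in place (value of joint shutter_full above 0.0025 m and not (x of scale in the frame of tile_corner between -0.0035 and 0.0035 m and y of scale in the frame of tile_corner between -0.0035 and 0.0035 m and angle between the x axis of scale and the x axis of tile, either way round below 0.025 rad and height (world z) of scale below 0.004 m and angle between scale's own z axis and vertical below 0.04 rad)).
It also fails if it takes over 72 s, if anything falls off the work surface, if the arm or the gripper's body presses on something with over 40 N, if the wrist force passes 120 N, or if a joint passes its speed limit or range.

### The arm

A 6-joint arm with a two-finger parallel gripper is mounted at the origin on the work surface. World frame = base frame: x ahead of the robot, y to its left, z up, the work surface at z = 0. Lengths are in m, angles in rad, forces in N, time in s.
With the tool pointing down it reaches from about 0.4 to 0.825 m from the base axis. Payload 7 kg.
Tool frame: the origin (TCP) lies midway between the tips of the shut fingers; the grasp point (between the pads) lies hold_point_z behind it (hold_point_z is the distance from the TCP to the grasp point, in m); z points along the fingers, y is the direction in which the jaws open and shut (so a half turn about z gives the same grasp; the last joint's range is limited). The gripper opens to 88 mm and grips with 3 to 60 N. Pads are 19 mm wide; open, the fingers measure 130 mm over their backs; the gripper's body (78 mm by 193 mm) begins 47 mm behind the grasp point.
Start: joints at [1.406, 0.359, 0.012, 0, -1.224, -0.288], TCP at [0.295, 0.607, 0.227] pointing down, gripper open.
Joint ranges: [-3.07, 3.07], [-1.43, 2.12], [-1.02, 1.25], [-3.03, 1.67], [-3.05, -0], [-3.03, 3.03]. Speed limits (rad/s): [2.39, 2.39, 3.01, 3.14, 3.14, 3.14].

### API

Orientations are given as [roll, pitch, yaw] about the fixed x, y, z axes, in that order (R = Rz(yaw) Ry(pitch) Rx(roll)).
In Python, from station import * gives the robot as it stands. The module is installed in compiled form; this text tells all that it offers.
- The arm moves only by the tool arm_command, never from a script. Its arguments are lists of equal length, an entry for each row: "fingers": the closure, from -1 (fully open) to 1 (shut); "dp": the shift along the world's x, y, z in m, a list of three; "roll": the turn about the world's z in rad. In form: {"fingers": [fingers, ...], "dp": [[x, y, z], ...], "roll": [roll, ...]}. A call has 1 to 8 rows; each row shifts and turns the pose as measured when the row begins; what a row does not reach is not made up. A row lasts 1/10 s, in which the tool goes at most 50 mm and 8.59 degrees, less where a joint would pass 70% of its speed; a pose out of reach is approached as far as the arm can. A call is refused whole if a number of a shift passes 0.05 or a number of a turn 0.15, either way. A call with a gripper value outside its range is refused whole. The fingers move at their own pace and stop on an object; "newtons" is the grip in N (left out, the last holds). Time passes only in rows, so rows that do not move let the fingers close. It gives the time, the measured TCP pose, the force and the opening at its end, in the units of the state.
- get_state(): the state, without advancing time (a new reading comes with each control period).
- grab_frame(name): name is "side" or "top" or "wrist"; returns the picture (420x560x3 uint8, blue, green, red); there is no depth.
- calibration(name): a dict with "fx", "fy", "cx", "cy" (pixels), "k1" (the pictures are not rectified: a ray, as slopes to the right and down, at radius r is drawn at 1 + k1 r^2 times it, then the intrinsics apply), "R" (3x3) and "t" (3): a world point X has camera coordinates R X + t; the wrist camera has in their place "hand_eye" (4x4, takes a point from camera to tool coordinates, whose origin is the TCP and whose axes are the flange's). Camera axes: x right, y down, z forward; pixel columns grow to the right and rows downward; lengths in m; the calibration is good to about 2 mm. A picture is of the moment at which its call begins: read the wrist's pose just before it. calibration takes no time and is no camera call.
- job_done(): hands the job in, once; it reports no verdict.
The state is a dict: "t": time; "q": joint angles; "qd": joint speeds; "joint_efforts": joint torques, N m; "eef_pos": TCP position; "ee_rot": TCP orientation; "force": force on the tool from outside, world axes, zero at the start; "moment": the same for the moment, N m; "width": finger opening in m.
Only numpy, scipy, OpenCV 4.12 (cv2) and the standard library are available. Lean on these libraries where they do the work, as an engineer would, in place of code of your own. Each camera call takes 0.05 s, during which the arm holds its last target.

## Working session

There is one attempt and no reset: what is moved stays moved. The work goes in short steps, Python scripts to look and compute and a tool call to move; the robot and the scene stay as the last step left them, time stands still between calls to the robot, and variables do not carry over. Pictures are saved under pics/ and viewed, and the job is handed in when it is done.

Besides the shell and the picture viewer there is one more tool, called after ">>>" in YAML: its name, and indented under it one key for each argument. arm_command: Moves the arm, as the interface text tells. Its arguments: {"type":"object","properties":{"fingers":{"type":"array"},"dp":{"type":"array"},"roll":{"type":"array"},"newtons":{"type":"number"}},"required":["fingers","dp","roll"]}

```bash
mkdir -p pics; python3 - <<'E'
from station import *
import cv2
s=get_state()
for k in s: print(k,s[k])
for n in ["side","top","wrist"]:
    im=grab_frame(n); cv2.imwrite(f"pics/{n}0.png",im)
    c=calibration(n); print(n,c)
E
```

```text
t 0.0
q [ 1.40609881e+00  3.59384109e-01  1.10715488e-02 -3.35007531e-04
 -1.22406011e+00 -2.88105612e-01]
qd [-0.00071472 -0.0006339   0.00023288 -0.00102049 -0.00020033 -0.00012633]
joint_efforts [-1.41306173e-03 -5.82718527e+01  2.93050110e+01  6.99699014e+00
  6.95468858e-03 -1.54247537e-04]
eef_pos [0.29512006 0.60654603 0.22563271]
ee_rot [ 3.13999179e+00 -1.45989056e-04 -4.52917110e-01]
force [0.10252072 0.69096968 0.88376052]
moment [0.02924453 0.01651442 0.01394486]
width 0.08809329694516102
side {'fx': 387.36922115857925, 'fy': 387.36922115857925, 'cx': 280.2774693457009, 'cy': 206.23839598039626, 'k1': -0.0949098678681392, 'R': array([[-0.84127362, -0.54036251,  0.01634187],
       [-0.41173748,  0.6208466 , -0.6670995 ],
       [ 0.35032977, -0.56794177, -0.74478937]]), 't': array([0.48017314, 0.27464436, 0.68777089])}
top {'fx': 481.2137137172605, 'fy': 481.2137137172605, 'cx': 282.5278403142768, 'cy': 203.45900005196495, 'k1': -0.12321954899346346, 'R': array([[-0.00402926, -0.99985722,  0.01641079],
       [-0.99859272,  0.00315525, -0.05293989],
       [ 0.05288055, -0.01660101, -0.99846285]]), 't': array([-1.87974921e-04,  5.34180721e-01,  1.29457587e+00])}
wrist {'fx': 321.51698215661247, 'fy': 321.51698215661247, 'cx': 279.18094909529367, 'cy': 205.47511024361305, 'k1': -0.05067048662460715, 'hand_eye': array([[-1.34747318e-04, -9.65258755e-01, -2.61295844e-01,
         7.23955912e-02],
       [ 9.99999991e-01, -1.37311357e-04, -8.44378967e-06,
        -3.69232597e-04],
       [-2.77284451e-05, -2.61295843e-01,  9.65258764e-01,
        -1.57457887e-01],
       [ 0.00000000e+00,  0.00000000e+00,  0.00000000e+00,
         1.00000000e+00]])}
```

View pics/top0.png

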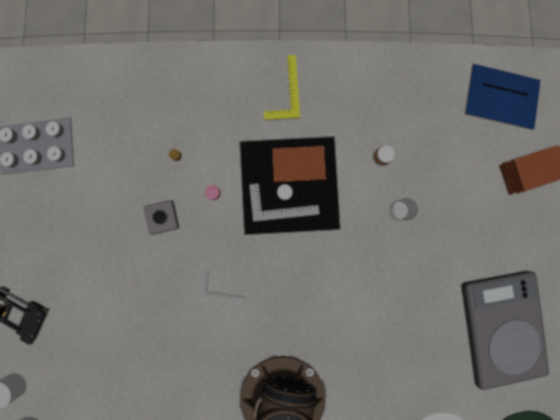

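View pics/side0.png

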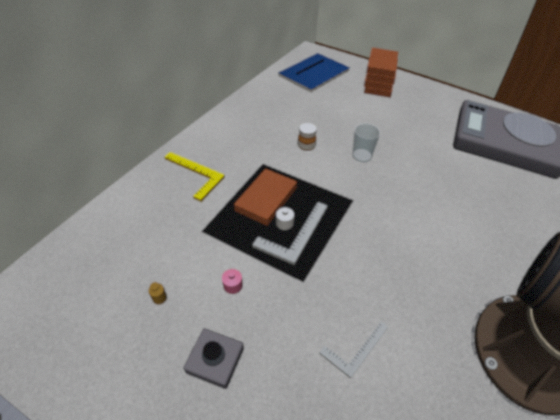

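View pics/wrist0.png

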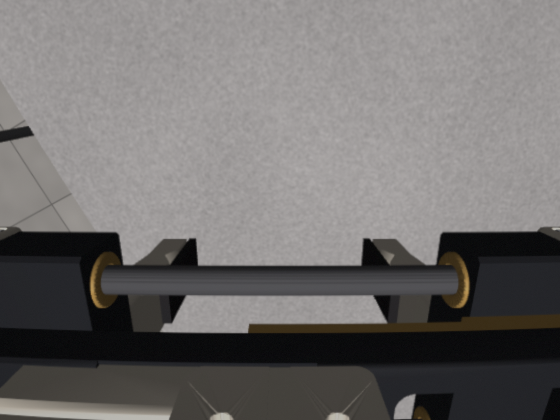

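Scene: the crucible is at (285,192), with its pink look-alike at (212,192). The scale is on the mat with its corner near (255,218). Its look-alikes are the yellow one at (282,90) and a thin, small one at (225,285). The tile is at (300,164), release box at (161,217), beaker at (402,210), jar at (385,155) and weight at (175,154). I choose the white crucible and the scale on the mat.

```bash
cat > h.py <<'E'
from station import *
import cv2, numpy as np
def ray(n,uv,T=None):
    c=calibration(n); K=np.array([[c['fx'],0,c['cx']],[0,c['fy'],c['cy']],[0,0,1]])
    p=cv2.undistortPoints(np.array(uv,float).reshape(-1,1,2),K,np.array([c['k1'],0,0,0,0]))[:,0]
    d=np.c_[p,np.ones(len(p))]
    if n=='wrist':
        H=T@c['hand_eye']; return H[:3,3],d@H[:3,:3].T
    R=np.array(c['R']); return -R.T@c['t'],d@R
def plane(n,uv,z,T=None):
    o,d=ray(n,uv,T); return (o+d*((z-o[2])/d[:,2])[:,None])[:,:2]
def tcp(s):
    from scipy.spatial.transform import Rotation as Ro
    T=np.eye(4);T[:3,:3]=Ro.from_euler('xyz',s['ee_rot']).as_matrix();T[:3,3]=s['eef_pos'];return T
E
python3 - <<'E'
from h import *
im=cv2.imread('pics/top0.png')
cv2.imwrite('pics/crop1.png',cv2.resize(im[125:245,135:350],None,fx=3.7,fy=3.7,interpolation=cv2.INTER_CUBIC))
hsv=cv2.cvtColor(im,cv2.COLOR_BGR2HSV)
def roi(m,x0,y0,x1,y1):
    k=np.zeros_like(m);k[y0:y1,x0:x1]=m[y0:y1,x0:x1];return k
def big(m):
    cs,_=cv2.findContours(m,cv2.RETR_EXTERNAL,cv2.CHAIN_APPROX_NONE);return sorted(cs,key=cv2.contourArea)[::-1]
red=roi(cv2.inRange(hsv,(0,110,40),(14,255,255)),235,130,345,240)
c=big(red)[0];b=cv2.boxPoints(cv2.minAreaRect(c))+0.0
w=plane('top',b,.024);print('tile',b.tolist(),w, w.mean(0)); 
for i in range(4): e=w[(i+1)%4]-w[i];print(np.linalg.norm(e),np.arctan2(e[1],e[0]))
dark=roi(cv2.inRange(hsv,(0,0,0),(180,255,50)),230,130,350,240)
dark|=red
c=big(dark)[0];b=cv2.boxPoints(cv2.minAreaRect(c));w=plane('top',b,0);print('mat',w,w.mean(0))
for i in range(4): e=w[(i+1)%4]-w[i];print(np.linalg.norm(e),np.arctan2(e[1],e[0]))
br=roi(cv2.inRange(hsv,(0,0,115),(180,60,255)),245,175,330,225)
for c in big(br)[:3]:
    a=cv2.contourArea(c);m=cv2.moments(c)
    if a>30: print('bright',a,cv2.boundingRect(c),m['m10']/a,m['m01']/a, plane('top',[[m['m10']/a,m['m01']/a]],.035))
for n,uv,z in [('pink',(212,192),.032),('weight',(175,154),.04),('key',(160,217),.054),('beaker',(402,210),.085),('jar',(385,155),.06),('yellow',(299,118),.0)]:
    print(n,plane('top',[uv],z))
E
```

```text
tile [[271.0220642089844, 147.41990661621094], [324.3480529785156, 144.61326599121094], [326.1795349121094, 179.41160583496094], [272.8535461425781, 182.21824645996094]] [[ 0.6863718   0.02873576]
 [ 0.69406982 -0.11670711]
 [ 0.59863589 -0.12069313]
 [ 0.591282    0.02399939]] [ 0.64258988 -0.04616627]
0.1456464461299707 -1.5179175239868876
0.0955171438483208 -3.099849602924258
0.14487927520147523 1.6215768356241738
0.09520768309919028 0.04976829895095685
mat [[ 0.70733919  0.11583195]
 [ 0.72119833 -0.14728607]
 [ 0.46507126 -0.15790019]
 [ 0.45254375  0.10217958]] [ 0.58653813 -0.02179368]
0.26348276906339835 -1.5181722620584428
0.25634690184832476 -3.1001755299306004
0.2603813073705659 1.6189270860729927
0.25516094001404543 0.053530495612203695
bright 478.5 (251, 185, 67, 35) 276.08324625566 208.8662486938349 [[0.51864682 0.01553279]]
bright 138.0 (278, 185, 14, 14) 284.38647342995165 191.55434782608697 [[ 0.56500743 -0.00687254]]
pink [[0.56466064 0.18757966]]
weight [[0.66700162 0.28717837]]
key [[0.49724504 0.32263451]]
beaker [[ 0.51240511 -0.31165523]]
jar [[ 0.66027024 -0.27512151]]
yellow [[ 0.77339459 -0.04923967]]
```

View pics/crop1.png

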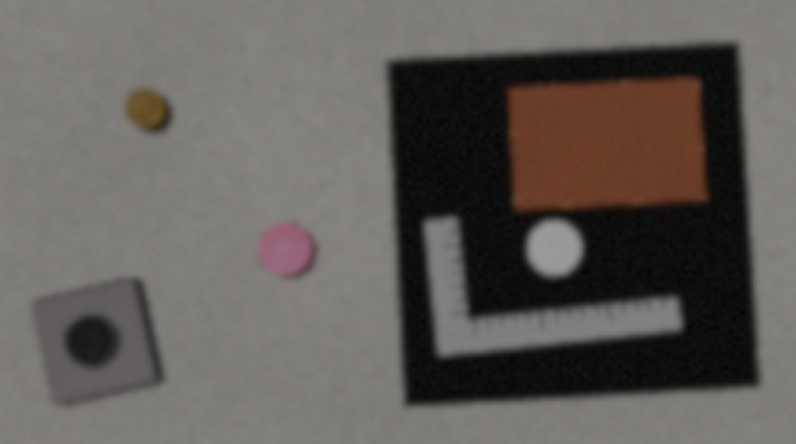

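The crop confirms both choices: the white crucible at (555,247) and the ticked aluminium L on the mat. The sizes agree with the text (tile 95x145, mat 256x262). Tile yaw is about 0.05. I'm moving above the crucible now.

>>> arm_command:
  fingers: [-1,-1,-1,-1,-1,-1,-1,-1]
  dp:
    - [0.018,-0.045,0]
    - [0.018,-0.045,0]
    - [0.018,-0.045,0]
    - [0.018,-0.045,0]
    - [0.018,-0.045,0]
    - [0.018,-0.045,0]
    - [0.018,-0.045,0]
    - [0.018,-0.045,0]
  roll: [0.063,0.063,0.063,0.063,0.063,0.063,0.063,0.063]
  newtons: 10

```text
t: 0.95
eef_pos: [0.4382, 0.2385, 0.2214]
ee_rot: [3.136, -0.0, 0.078]
force: [0.4, 0.9, 0.1]
width: 0.0877
```

>>> arm_command:
  fingers: [-1,-1,-1,-1,-1,-1,-1,-1]
  dp:
    - [0.02,-0.04,0]
    - [0.02,-0.04,0]
    - [0.02,-0.04,0]
    - [0.02,-0.04,0]
    - [0.02,-0.04,0]
    - [0.02,-0.04,0]
    - [0.005,-0.005,0]
    - [0,0,0]
  roll: [-0.02,-0.006,0,0,0,0,0,0]

```text
t: 1.75
eef_pos: [0.566, -0.0233, 0.2212]
ee_rot: [3.137, 0.0, 0.049]
force: [-0.4, 0.0, 0.2]
width: 0.088
```

```bash
cat > look.py <<'E'
from h import *
import sys,json
s=get_state();im=grab_frame('wrist');n=sys.argv[1]
cv2.imwrite(f'pics/{n}.png',im);np.save(f'pics/{n}.npy',tcp(s))
print({k:np.round(s[k],4).tolist() for k in('t','eef_pos','ee_rot','force','width','q')})
E
python3 look.py w1
```

```text
{'t': 1.75, 'eef_pos': [0.566, -0.0233, 0.2212], 'ee_rot': [3.1365, 0.0001, 0.0488], 'force': [-0.3853, 0.0401, 0.2067], 'width': 0.088, 'q': [0.3078, 0.1846, -0.242, 0.0054, -1.1455, 1.3096]}
```

View pics/w1.png

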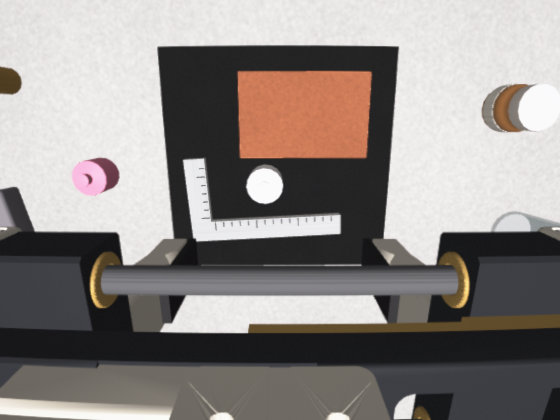

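The wrist view shows the tile (near edge at row 157), the scale (inside corner about (212,217)), and the crucible at (265,184). I'm measuring all of them from this picture.

```bash
cat > meas.py <<'E'
from h import *
import sys
def roi(m,x0,y0,x1,y1):
    k=np.zeros_like(m);k[y0:y1,x0:x1]=m[y0:y1,x0:x1];return k
def big(m):
    cs,_=cv2.findContours(m,cv2.RETR_EXTERNAL,cv2.CHAIN_APPROX_NONE);return sorted(cs,key=cv2.contourArea)[::-1]
def quad(c,eps=.03):
    return cv2.approxPolyDP(c,eps*cv2.arcLength(c,True),True)[:,0]
n=sys.argv[1]
im=cv2.imread(f'pics/{n}.png');T=np.load(f'pics/{n}.npy');hsv=cv2.cvtColor(im,cv2.COLOR_BGR2HSV)
lim=int(sys.argv[2]) if len(sys.argv)>2 else 235
x0,x1=(int(sys.argv[3]),int(sys.argv[4])) if len(sys.argv)>4 else (160,400)
red=roi(cv2.inRange(hsv,(0,120,60),(16,255,255)),x0,20,x1,lim)
c=big(red)[0];q=quad(c).astype(float);w=plane('wrist',q,.024,T)
print('tile px',q.tolist());print(np.round(w,4).tolist())
br=roi(cv2.inRange(hsv,(0,0,120),(180,70,255)),x0+10,30,x1-15,lim+8)
for c in big(br)[:4]:
    if cv2.contourArea(c)<300: continue
    q=quad(c,.02).astype(float);print('bright',cv2.contourArea(c),cv2.boundingRect(c),q.tolist())
    print(np.round(plane('wrist',q,.010,T),4).tolist())
    (cx,cy),r=cv2.minEnclosingCircle(c);print('circ',cx,cy,r,np.round(plane('wrist',[[cx,cy],[cx+r,cy]],.032,T),4).tolist())
E
python3 meas.py w1
```

```text
tile px [[237.0, 72.0], [241.0, 158.0], [366.0, 156.0], [370.0, 71.0]]
[[0.6834, 0.0245], [0.5945, 0.0184], [0.6035, -0.1191], [0.6916, -0.1135]]
bright 4085.5 (183, 158, 158, 84) [[183.0, 160.0], [197.0, 241.0], [340.0, 232.0], [339.0, 214.0], [212.0, 221.0], [204.0, 159.0]]
[[0.5875, 0.0866], [0.4887, 0.0722], [0.5087, -0.1021], [0.5314, -0.0986], [0.5154, 0.0535], [0.5897, 0.0623]]
circ 261.5 196.0 86.36125946044922 [[0.5545, -0.0059], [0.5591, -0.1018]]
bright 3212.5 (170, 30, 215, 17) [[170.0, 30.0], [170.0, 46.0], [384.0, 45.0], [384.0, 30.0]]
[[0.7245, 0.0978], [0.7086, 0.0981], [0.7209, -0.1294], [0.7357, -0.1277]]
circ 277.0 38.0 107.29874420166016 [[0.7163, -0.0155], [0.7225, -0.1224]]
bright 1058.0 (246, 165, 37, 39) [[262.0, 165.0], [250.0, 174.0], [246.0, 188.0], [252.0, 199.0], [268.0, 203.0], [281.0, 193.0], [282.0, 181.0], [274.0, 168.0]]
[[0.5858, -0.0043], [0.5747, 0.0092], [0.558, 0.0134], [0.545, 0.0061], [0.541, -0.013], [0.5539, -0.0278], [0.5683, -0.0283], [0.583, -0.0183]]
circ 264.4476013183594 184.18275451660156 19.35191535949707 [[0.568, -0.0087], [0.569, -0.0299]]
```

>>> arm_command:
  fingers: [-0.3,-0.3,-0.3,-0.3,-0.3]
  dp:
    - [0,0.016,0]
    - [0,0,-0.035]
    - [0,0,-0.035]
    - [0,0,-0.035]
    - [0,0,0]
  roll: [0.01,0,0,0,0]

```text
t: 2.3
eef_pos: [0.5642, 0.0026, 0.1159]
ee_rot: [3.139, -0.005, 0.068]
force: [-1.2, -0.3, 0.5]
width: 0.0581
```

```bash
python3 look.py w2
```

```text
{'t': 2.3, 'eef_pos': [0.5642, 0.0026, 0.1159], 'ee_rot': [3.1388, -0.0053, 0.0684], 'force': [-1.1695, -0.3322, 0.5335], 'width': 0.0581, 'q': [0.3544, 0.2729, -0.3891, 0.0053, -0.9045, 1.2815]}
```

View pics/w2.png

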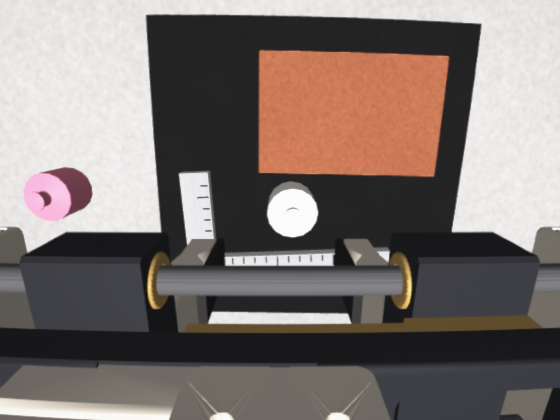

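```bash
python3 - <<'E'
from h import *
T=np.load('pics/w2.npy')
print(plane('wrist',[[292,213],[292,210]],.032,T)[0],plane('wrist',[[292,210]],.047,T))
print(plane('wrist',[[259,51],[259,174],[435,177],[448,56]],.024,T).round(4).tolist())
E
```

```text
[ 0.56625224 -0.00833583] [[ 0.57283185 -0.00719641]]
[[0.6834, 0.0243], [0.5939, 0.0194], [0.6013, -0.1202], [0.6911, -0.1139]]
```

The crucible measures (0.567,-0.008) in both views, so I'm descending and grasping.

>>> arm_command:
  fingers: [-0.3,-0.3,-0.3,-0.3,-0.3]
  dp:
    - [0.002,-0.01,0]
    - [0,0,0]
    - [0,0,-0.04]
    - [0,0,-0.02]
    - [0,0,0]
  roll: [0,0,0,0,0]

```text
t: 2.85
eef_pos: [0.5751, -0.0044, 0.068]
ee_rot: [3.141, -0.026, 0.074]
force: [-0.7, -0.3, -1.7]
width: 0.0569
```

>>> arm_command:
  fingers: [-0.3,-0.3,-0.3]
  dp:
    - [-0.007,-0.003,0]
    - [0,0,0]
    - [0,0,0]
  roll: [-0.01,0,0]

```text
t: 3.15
eef_pos: [0.57, -0.0074, 0.0726]
ee_rot: [-3.141, -0.032, 0.063]
force: [0.5, -0.3, -0.4]
width: 0.0567
```

```bash
python3 -c "
from station import *
s=get_state();print(s)"
```

```text
{'t': 3.15, 'q': array([ 0.33601447,  0.31831775, -0.4474654 ,  0.01178373, -0.7742928 ,
        1.28937476]), 'qd': array([-0.00115922, -0.0237405 , -0.00199431, -0.00266353, -0.01172352,
       -0.0049323 ]), 'joint_efforts': array([-5.06463507e-02, -4.79986632e+01,  2.23671037e+01,  5.23249134e+00,
        1.64435869e-01, -1.25884425e-02]), 'eef_pos': array([ 0.56996303, -0.007382  ,  0.07263536]), 'ee_rot': array([-3.14123188, -0.03183722,  0.06288502]), 'force': array([ 0.46220234, -0.34267636, -0.43065358]), 'moment': array([-0.06293916,  0.06603746, -0.00265132]), 'width': 0.056654189039078554}
```

>>> arm_command:
  fingers: [-0.3,-0.3,-0.3,-0.3,-0.3]
  dp:
    - [-0.003,0,-0.015]
    - [0,0,-0.015]
    - [0,0,-0.015]
    - [0,0,-0.01]
    - [0,0,0]
  roll: [0,0,0,0,0]

```text
t: 3.65
eef_pos: [0.571, -0.0064, 0.0224]
ee_rot: [-3.139, -0.043, 0.063]
force: [0.1, -0.1, -0.1]
width: 0.0571
```

>>> arm_command:
  fingers: [-0.3,-0.3,0.6,0.6,0.6,0.6,0.6]
  dp:
    - [-0.004,-0.001,-0.01]
    - [0,0,0]
    - [0,0,0]
    - [0,0,0]
    - [0,0,0]
    - [0,0,0]
    - [0,0,0]
  roll: [0,0,0,0,0,0,0]
  newtons: 12

```text
t: 4.35
eef_pos: [0.5683, -0.0071, 0.0142]
ee_rot: [-3.138, -0.047, 0.064]
force: [-0.7, 0.8, -0.8]
width: 0.0393
```

Gripped at 39 mm, so I'm lifting.

>>> arm_command:
  fingers: [0.6,0.6,0.6,0.6,0.6]
  dp:
    - [0,0,0.015]
    - [0,0,0.02]
    - [0,0,0.02]
    - [0,0,0.02]
    - [0,0,0]
  roll: [0,0,0,0,0]

```text
t: 4.85
eef_pos: [0.5668, -0.0075, 0.0906]
ee_rot: [-3.139, -0.043, 0.063]
force: [-0.5, -0.0, -0.4]
width: 0.039
```

>>> arm_command:
  fingers: [0.6,0.6,0.6,0.6,0.6,0.6,0.6]
  dp:
    - [-0.02,-0.03,0]
    - [-0.022,-0.033,0]
    - [-0.022,-0.033,0]
    - [-0.022,-0.033,0]
    - [-0.022,-0.033,0]
    - [-0.01,-0.015,0]
    - [0,0,0]
  roll: [0,0,0,0,0,0,0]

```text
t: 5.55
eef_pos: [0.4421, -0.1882, 0.0873]
ee_rot: [-3.137, -0.041, 0.065]
force: [0.3, -0.1, -0.8]
width: 0.0394
```

>>> arm_command:
  fingers: [0.6,0.6,0.6,0.6,0.6]
  dp:
    - [-0.006,-0.024,0]
    - [-0.002,-0.002,-0.02]
    - [0,0,-0.02]
    - [0,0,-0.02]
    - [0,0,0]
  roll: [0,0,0,0,0]

```text
t: 6.05
eef_pos: [0.4353, -0.2142, 0.0248]
ee_rot: [-3.137, -0.043, 0.064]
force: [-0.1, 0.3, -1.3]
width: 0.0392
```

```bash
python3 -c "
from h import *
s=get_state();print(s['force'],s['q'])
im=grab_frame('side');cv2.imwrite('pics/s2.png',cv2.resize(im[80:330,180:420],None,fx=2.4,fy=2.4))"
```

```text
[-0.07435596  0.30392332 -1.3251078 ] [-0.05883488  0.26960506 -0.67007766 -0.01702504 -0.5888485   1.70750714]
```

View pics/s2.png

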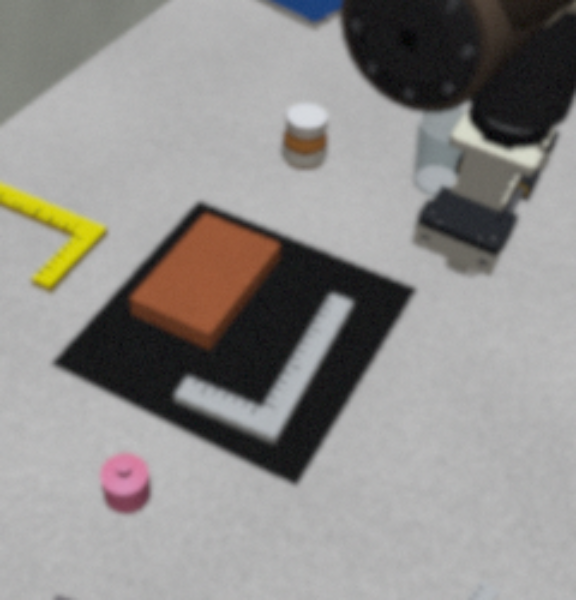

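The crucible is held, clear of the mat at the right-hand front, with the beaker clear. The scale and tile are undisturbed. I'm lowering it now.

>>> arm_command:
  fingers: [0.6,0.6,0.6]
  dp:
    - [0,0,-0.005]
    - [0,0,-0.005]
    - [0,0,0]
  roll: [0,0,0]

```text
t: 6.4
eef_pos: [0.4384, -0.2137, 0.0171]
ee_rot: [-3.139, -0.048, 0.066]
force: [-0.3, 0.0, -1.1]
width: 0.0392
```

>>> arm_command:
  fingers: [0.6,0.6]
  dp:
    - [0,0,-0.003]
    - [0,0,0]
  roll: [0,0]

```text
t: 6.6
eef_pos: [0.4391, -0.2136, 0.0146]
ee_rot: [-3.139, -0.049, 0.067]
force: [0.2, -0.4, -1.0]
width: 0.0392
```

>>> arm_command:
  fingers: [0.6,-0.3,-0.3,-0.3,-0.3]
  dp:
    - [0,0,-0.001]
    - [0,0,0]
    - [0,0,0]
    - [0,0,0]
    - [0,0,0]
  roll: [0,0,0,0,0]

```text
t: 7.1
eef_pos: [0.44, -0.2138, 0.0146]
ee_rot: [-3.139, -0.051, 0.067]
force: [0.5, 0.4, 0.1]
width: 0.0563
```

>>> arm_command:
  fingers: [-0.3,-0.3,-0.3,-0.3,-0.3,-0.3,-0.3]
  dp:
    - [0,0,0.015]
    - [0,0,0.03]
    - [0,0,0.03]
    - [0,0,0.03]
    - [0,0,0.03]
    - [0,0,0.02]
    - [0,0,0]
  roll: [0,0,0,0,0,0,0]

```text
t: 7.8
eef_pos: [0.4377, -0.2139, 0.1753]
ee_rot: [-3.139, -0.049, 0.066]
force: [-0.1, 0.1, -0.6]
width: 0.0573
```

```bash
python3 look.py w3
```

```text
{'t': 7.8, 'eef_pos': [0.4377, -0.2139, 0.1753], 'ee_rot': [-3.1394, -0.0486, 0.0664], 'force': [-0.0748, 0.1361, -0.6051], 'width': 0.0573, 'q': [-0.0568, 0.0636, -0.4923, -0.0099, -0.967, 1.6994]}
```

View pics/w3.png

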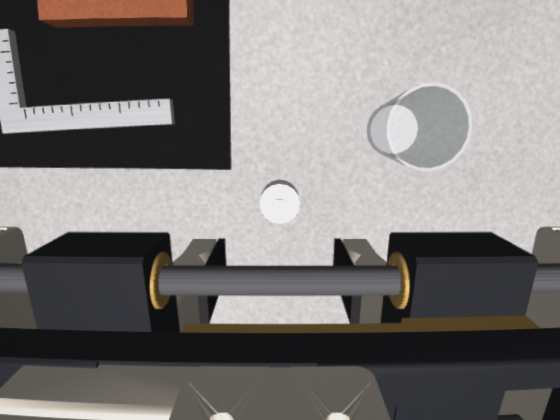

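The crucible stands upright at (280,204), off the mat. Next I'll push the scale with both fingers spread, starting behind the long leg and centred on its centre of mass (y about 0.011).

>>> arm_command:
  fingers: [-0.35,-0.35,-0.35,-0.35,-0.35,-0.35,-0.35,-0.35]
  dp:
    - [0.002,0.035,0]
    - [0.003,0.038,0]
    - [0.003,0.038,-0.015]
    - [0.003,0.038,-0.02]
    - [0.003,0.038,-0.02]
    - [0.003,0.025,-0.02]
    - [0,0,-0.01]
    - [0,0,0]
  roll: [0,0,0,0,0,0,0,0]

```text
t: 8.65
eef_pos: [0.4492, 0.0044, 0.0798]
ee_rot: [-3.14, -0.04, 0.062]
force: [1.0, 0.0, -0.0]
width: 0.0592
```

```bash
python3 look.py w4
```

```text
{'t': 8.65, 'eef_pos': [0.4492, 0.0044, 0.0798], 'ee_rot': [-3.1401, -0.0401, 0.0618], 'force': [0.9762, 0.0482, -0.0193], 'width': 0.0592, 'q': [0.4643, 0.1211, -0.7065, 0.0221, -0.7059, 1.1518]}
```

View pics/w4.png

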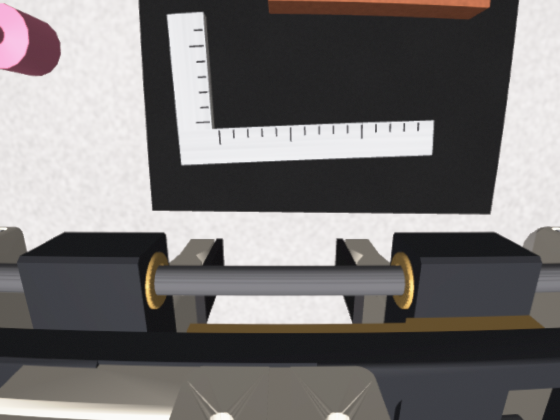

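```bash
python3 - <<'E'
from h import *
T=np.load('pics/w4.npy')
w=plane('wrist',[[181,164],[433,156],[213,128],[433,121],[168,14],[206,12]],.010,T);print(w.round(4).tolist())
e=w[1]-w[0];print(np.arctan2(e[0],-e[1]),np.linalg.norm(e))
w=plane('wrist',[[151,210],[491,214]],0,T);e=w[1]-w[0];print('mat',w,np.arctan2(e[0],-e[1]),np.linalg.norm(e))
E
```

```text
[[0.4887, 0.0767], [0.5058, -0.1033], [0.5152, 0.0542], [0.53, -0.0994], [0.5876, 0.0859], [0.59, 0.0607]]
0.09474116364861872 0.18078317652293108
mat [[ 0.45062638  0.10335862]
 [ 0.4638517  -0.16243618]] 0.049716643441146624 0.26612363485433593
```

>>> arm_command:
  fingers: [-0.35,-0.35,-0.35,-0.35,-0.35]
  dp:
    - [0,0.007,-0.02]
    - [0,0,-0.02]
    - [0,0,-0.02]
    - [0,0,-0.008]
    - [0,0,0]
  roll: [-0.007,0,0,0,0]

```text
t: 9.2
eef_pos: [0.4511, 0.0097, 0.0124]
ee_rot: [-3.139, -0.044, 0.051]
force: [-0.8, -0.1, 0.2]
width: 0.0591
```

>>> arm_command:
  fingers: [-0.35,-0.35,-0.35,-0.35]
  dp:
    - [0,0.001,-0.006]
    - [0,0,-0.001]
    - [0.01,0,0]
    - [0,0,0]
  roll: [0.003,0,0,0]

```text
t: 9.6
eef_pos: [0.4638, 0.0109, 0.0074]
ee_rot: [-3.138, -0.048, 0.054]
force: [0.4, -0.1, 1.0]
width: 0.0592
```

>>> arm_command:
  fingers: [-0.35,-0.35,-0.35,-0.35,-0.35,-0.35,-0.35]
  dp:
    - [0.008,0,-0.003]
    - [0.008,0,0]
    - [0.008,0,0]
    - [0.008,0,0]
    - [0.008,0,0]
    - [0.008,0,0]
    - [0,0,0]
  roll: [0,0,0,0,0,0,0]

```text
t: 10.3
eef_pos: [0.5167, 0.0108, 0.0046]
ee_rot: [-3.138, -0.048, 0.053]
force: [-0.1, -0.3, -0.2]
width: 0.0594
```

>>> arm_command:
  fingers: [-0.35,-0.35,-0.35,-0.35,-0.35,-0.35]
  dp:
    - [0.008,0,0]
    - [0.008,0,0]
    - [0.008,0,0]
    - [0.006,0,0]
    - [0.004,0,0]
    - [0,0,0]
  roll: [0,0,0,0,0,0]

```text
t: 10.9
eef_pos: [0.5534, 0.0106, 0.0043]
ee_rot: [-3.138, -0.047, 0.053]
force: [0.5, 0.3, 0.3]
width: 0.0593
```

```bash
python3 look.py w5;python3 -c "
from h import *
im=grab_frame('top');cv2.imwrite('pics/t5.png',cv2.resize(im[125:245,220:370],None,fx=5,fy=5,interpolation=cv2.INTER_CUBIC))"
```

```text
{'t': 10.9, 'eef_pos': [0.5534, 0.0106, 0.0043], 'ee_rot': [-3.138, -0.0473, 0.0531], 'force': [0.5461, 0.2581, 0.2698], 'width': 0.0593, 'q': [0.3815, 0.3859, -0.5623, 0.0218, -0.5767, 1.2245]}
```

View pics/w5.png

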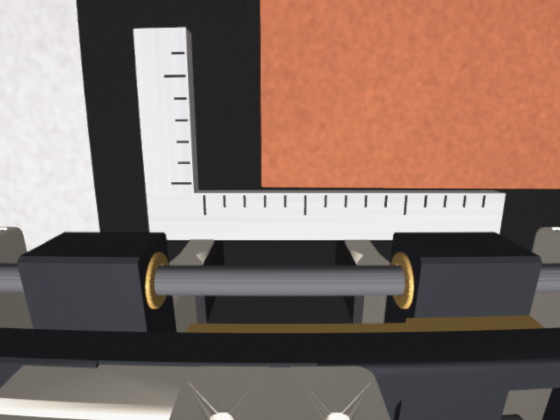

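View pics/t5.png

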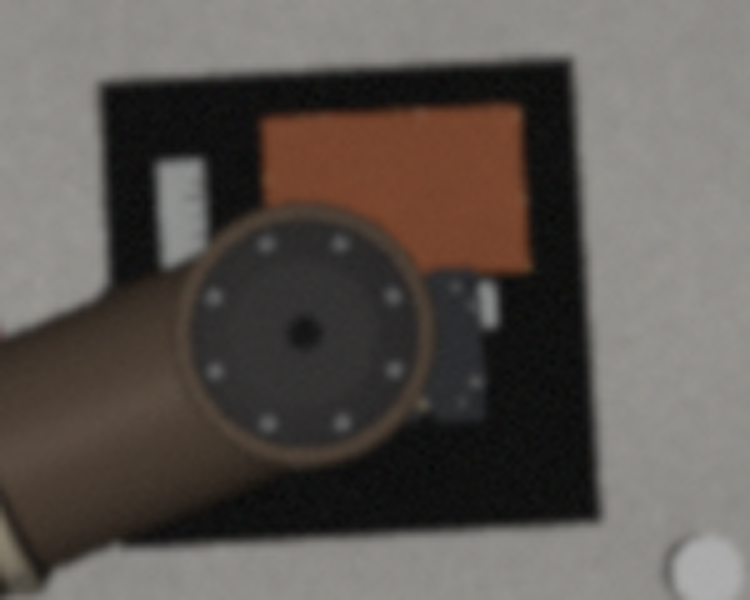

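The scale is now square with the tile. Its inside corner is at about (195,191) and the tile corner at (261,187). Next I'll measure what remains.

```bash
cat > rel.py <<'E'
from h import *
import sys
# args name, then tile corner px, tile near-edge other px, tile left-edge far px, scale inner corner, scale inner long end, scale short inner end, long outer L, long outer R
n=sys.argv[1];P=[list(map(float,a.split(','))) for a in sys.argv[2:]]
T=np.load(f'pics/{n}.npy')
t=plane('wrist',P[:3],.024,T);s=plane('wrist',P[3:],.010,T)
ye=t[1]-t[0];xe=t[2]-t[0]
print('tile corner',t[0].round(4),'yaw near',np.arctan2(ye[0],-ye[1]).round(4),'yaw left',np.arctan2(xe[1],xe[0]).round(4))
a=np.arctan2(ye[0],-ye[1]);R=np.array([[np.cos(a),np.sin(a)],[-np.sin(a),np.cos(a)]])
print('scale in corner frame',[(R@(p-t[0])*1e3).round(1).tolist() for p in s])
e=s[1]-s[0];f=s[2]-s[0];print('scale yaw',np.arctan2(e[0],-e[1]).round(4),np.arctan2(f[1],f[0]).round(4))
E
python3 rel.py w5 261,187 555,188 261,5 195,191 502,194 187,31 150,238 500,239
```

```text
tile corner [0.595 0.02 ] yaw near 0.0528 yaw left 0.043
scale in corner frame [[-4.2, 33.3], [-5.5, -119.7], [68.7, 33.4], [-28.5, 57.9], [-29.1, -122.3]]
scale yaw 0.0449 0.0542
```

The remaining shift is about +4.5 mm in x and -33 mm in y. I'm lifting off and coming round to the left of the short leg with the fingers shut.

>>> arm_command:
  fingers: [-0.35,-0.35,1,1,1,1,1,1]
  dp:
    - [-0.008,0,0]
    - [0,0,0.03]
    - [0,0,0.03]
    - [0.01,0.03,0]
    - [0.012,0.03,0]
    - [0.012,0.03,0]
    - [0.006,0.008,0]
    - [0,0,0]
  roll: [0,0,0,0,0,0,0,0]

```text
t: 11.8
eef_pos: [0.5797, 0.1111, 0.0672]
ee_rot: [-3.136, -0.047, 0.051]
force: [-0.4, -0.7, 0.4]
width: 0.0168
```

>>> arm_command:
  fingers: [1,1,1,1,1]
  dp:
    - [0.007,0.002,0]
    - [0,0,-0.02]
    - [0,0,-0.02]
    - [0,0,-0.015]
    - [0,0,0]
  roll: [0.002,0,0,0,0]

```text
t: 12.3
eef_pos: [0.5855, 0.1094, 0.011]
ee_rot: [-3.136, -0.047, 0.051]
force: [-1.3, -0.4, 0.9]
width: 0.0003
```

>>> arm_command:
  fingers: [1,1]
  dp:
    - [0.002,0,-0.006]
    - [0,0,0]
  roll: [0.002,0]

```text
t: 12.5
eef_pos: [0.5877, 0.1082, 0.0053]
ee_rot: [-3.136, -0.047, 0.053]
force: [-1.0, 1.2, -0.4]
width: 0.0003
```

```bash
python3 look.py w6
```

```text
{'t': 12.5, 'eef_pos': [0.5877, 0.1082, 0.0053], 'ee_rot': [-3.1364, -0.0468, 0.0525], 'force': [-0.9808, 1.1782, -0.4418], 'width': 0.0003, 'q': [0.5196, 0.4389, -0.4635, 0.0281, -0.6245, 1.0814]}
```

View pics/w6.png

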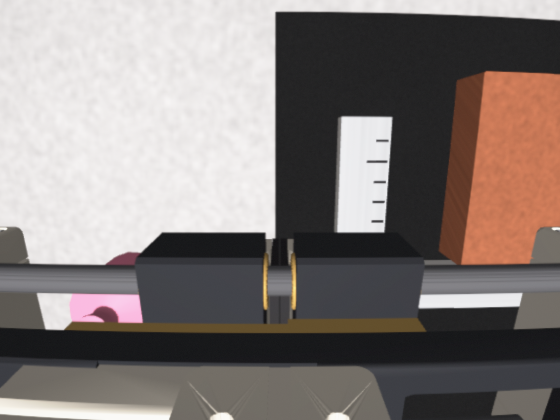

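>>> arm_command:
  fingers: [1,1,1,1,1,1,1]
  dp:
    - [0,-0.007,-0.001]
    - [0.001,-0.007,0]
    - [0,-0.007,0]
    - [0.001,-0.007,0]
    - [0,-0.006,0]
    - [0,-0.003,0]
    - [0,0,0]
  roll: [0,0,0,0,0,0,0]

```text
t: 13.25
eef_pos: [0.5916, 0.0683, 0.0073]
ee_rot: [-3.134, -0.052, 0.052]
force: [0.5, 0.8, 0.0]
width: 0.0005
```

```bash
python3 look.py w7
```

```text
{'t': 13.25, 'eef_pos': [0.5916, 0.0683, 0.0073], 'ee_rot': [-3.1343, -0.0516, 0.0521], 'force': [0.4698, 0.8148, 0.028], 'width': 0.0005, 'q': [0.4517, 0.4313, -0.469, 0.0229, -0.6202, 1.1531]}
```

View pics/w7.png

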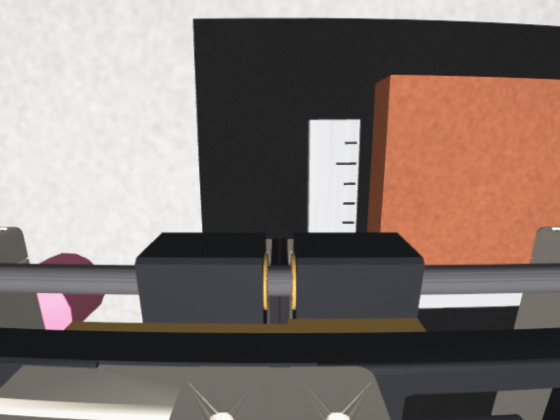

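```bash
python3 - <<'E'
from h import *
T=np.load('pics/w7.npy')
s=plane('wrist',[[360,121],[357,230]],.01,T);b=plane('wrist',[[376,92],[369,228]],0,T);t=plane('wrist',[[389,77],[379,262]],.024,T)
print(s,b,t,sep='\n')
for v in (s,b,t): e=v[0]-v[1];print(np.arctan2(e[1],e[0]))
a=.053
f=lambda p:(-np.sin(a)*p[:,0]+np.cos(a)*p[:,1])*1e3
print(f(s),f(b),f(t))
E
```

```text
[[0.66484844 0.03262503]
 [0.61078137 0.02858052]]
[[0.6800464  0.02361185]
 [0.60941719 0.01954383]]
[[0.68306026 0.02524848]
 [0.59941741 0.01994561]]
0.0746664424001275
0.05753337795643726
0.06331418930992466
[-2.64125152 -3.81587365] [-12.44688989 -12.76760833] [-10.97222219 -11.83664709]
```

About 8 mm of y remains. I'm continuing in small steps while watching the force.

>>> arm_command:
  fingers: [1,1,1,1]
  dp:
    - [0,-0.003,-0.003]
    - [0,-0.003,0]
    - [0,-0.001,0]
    - [0,0,0]
  roll: [0,0,0,0]

```text
t: 13.7
eef_pos: [0.5923, 0.0619, 0.0044]
ee_rot: [-3.134, -0.053, 0.053]
force: [0.4, 0.5, 1.2]
width: 0.0006
```

```bash
python3 look.py w8
```

```text
{'t': 13.7, 'eef_pos': [0.5923, 0.0619, 0.0044], 'ee_rot': [-3.1339, -0.053, 0.0534], 'force': [0.3539, 0.5428, 1.196], 'width': 0.0006, 'q': [0.4405, 0.4349, -0.472, 0.0223, -0.612, 1.166]}
```

View pics/w8.png

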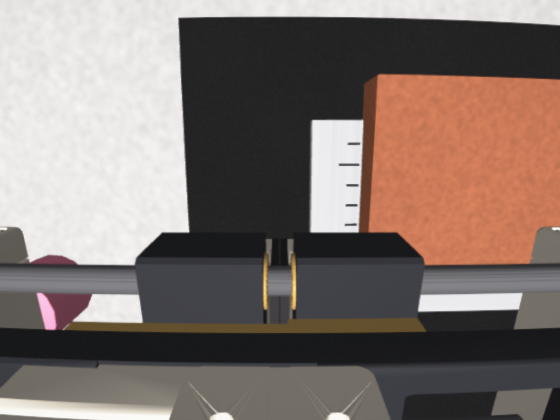

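Nearly touching in y. I'm lifting and going back behind the long leg to seat x.

>>> arm_command:
  fingers: [1,1,1,-0.35,-0.35,-0.35,-0.35,-0.35]
  dp:
    - [0,0.005,0]
    - [0,0,0.03]
    - [-0.01,0,0.03]
    - [-0.02,-0.03,0]
    - [-0.015,-0.03,0]
    - [-0.005,-0.025,0]
    - [0,0,0]
    - [0,0,0]
  roll: [0,0,0,0,0,0,0,0]

```text
t: 14.55
eef_pos: [0.5392, -0.0188, 0.0657]
ee_rot: [-3.136, -0.05, 0.056]
force: [0.0, -0.2, -0.3]
width: 0.0353
```

```bash
python3 look.py w9
```

```text
{'t': 14.55, 'eef_pos': [0.5392, -0.0188, 0.0657], 'ee_rot': [-3.1359, -0.0503, 0.0557], 'force': [0.0315, -0.1973, -0.311], 'width': 0.0353, 'q': [0.3349, 0.2748, -0.5368, 0.0129, -0.7093, 1.2822]}
```

View pics/w9.png

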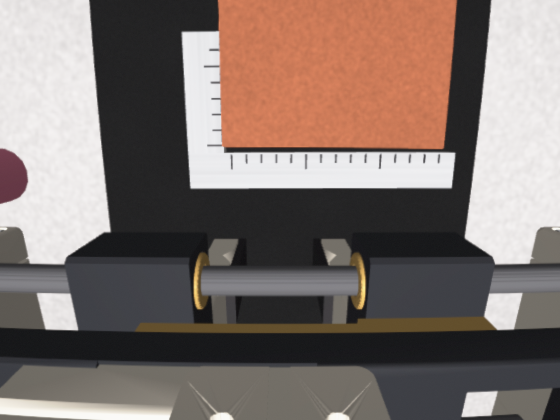

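The y edge is nearly flush and there is a thin gap in x. I'm descending to push +x.

>>> arm_command:
  fingers: [-0.35,-0.35,-0.35,-0.35,-0.35]
  dp:
    - [0.001,-0.004,-0.02]
    - [0,0,-0.02]
    - [0,0,-0.015]
    - [0,0,-0.004]
    - [0,0,0]
  roll: [-0.003,0,0,0,0]

```text
t: 15.1
eef_pos: [0.5426, -0.019, 0.0051]
ee_rot: [-3.136, -0.052, 0.057]
force: [0.1, -0.3, 0.8]
width: 0.0592
```

>>> arm_command:
  fingers: [-0.35,-0.35,-0.35,-0.35,-0.35]
  dp:
    - [0.005,-0.001,0]
    - [0.004,0,0]
    - [0.003,0,0]
    - [0.002,0,0]
    - [0,0,0]
  roll: [-0.003,0,0,0,0]

```text
t: 15.6
eef_pos: [0.5596, -0.019, 0.0074]
ee_rot: [-3.135, -0.055, 0.055]
force: [-1.1, 0.6, -0.2]
width: 0.0591
```

>>> arm_command:
  fingers: [-0.35,-0.35]
  dp:
    - [0.002,0,0]
    - [0,0,0]
  roll: [0,0]

```text
t: 15.8
eef_pos: [0.561, -0.0191, 0.0075]
ee_rot: [-3.135, -0.054, 0.054]
force: [-0.9, 1.3, 0.6]
width: 0.0592
```

>>> arm_command:
  fingers: [-0.35,-0.35]
  dp:
    - [0.002,0,0]
    - [0,0,0]
  roll: [0,0]

```text
t: 16.0
eef_pos: [0.561, -0.0193, 0.0073]
ee_rot: [-3.135, -0.051, 0.053]
force: [-1.0, 1.3, 2.0]
width: 0.059
```

```bash
python3 look.py w10; python3 -c "
import cv2;im=cv2.imread('pics/w10.png');cv2.imwrite('pics/w10c.png',cv2.resize(im[0:250,130:500],None,fx=2,fy=2,interpolation=cv2.INTER_CUBIC))"
```

```text
{'t': 16.0, 'eef_pos': [0.561, -0.0193, 0.0073], 'ee_rot': [-3.1353, -0.0507, 0.0533], 'force': [-1.0323, 1.3315, 1.9859], 'width': 0.059, 'q': [0.3196, 0.3899, -0.5412, 0.0131, -0.5892, 1.2939]}
```

View pics/w10c.png

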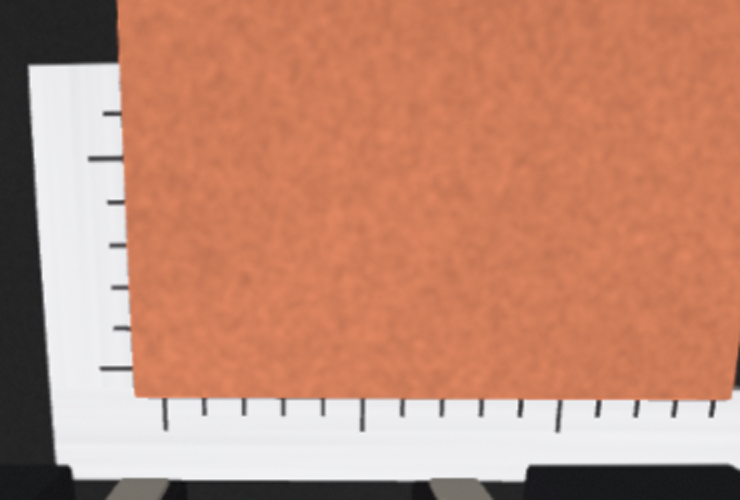

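>>> arm_command:
  fingers: [-0.35,-0.35]
  dp:
    - [0.003,0,-0.002]
    - [0.003,0,0]
  roll: [0,0]

```text
t: 16.25
eef_pos: [0.5606, -0.0203, 0.0049]
ee_rot: [-3.136, -0.04, 0.052]
force: [-13.9, 7.5, 10.3]
width: 0.0592
```

13.9 N in x with no further travel means the long leg is against the tile. I'm backing off and viewing both faces from the front left.

>>> arm_command:
  fingers: [-0.35,-0.35,-0.35,1,1,1,1,1]
  dp:
    - [-0.008,0,0]
    - [-0.01,0,0.02]
    - [-0.02,0.02,0.03]
    - [-0.02,0.03,0.03]
    - [-0.02,0.035,0.01]
    - [0,0.035,0]
    - [0,0,0]
    - [0,0,0]
  roll: [0,0,0,0,0,0,0,0]

```text
t: 17.05
eef_pos: [0.4821, 0.1041, 0.0991]
ee_rot: [-3.132, -0.048, 0.051]
force: [-0.9, -0.5, -1.0]
width: 0.0247
```

```bash
python3 look.py w11; python3 -c "
import cv2;im=cv2.imread('pics/w11.png');cv2.imwrite('pics/w11c.png',cv2.resize(im[0:230,160:530],None,fx=2,fy=2,interpolation=cv2.INTER_CUBIC))"
```

```text
{'t': 17.05, 'eef_pos': [0.4821, 0.1041, 0.0991], 'ee_rot': [-3.1324, -0.0482, 0.0512], 'force': [-0.9222, -0.4709, -1.0395], 'width': 0.0247, 'q': [0.6273, 0.1588, -0.6027, 0.0268, -0.764, 0.976]}
```

View pics/w11c.png

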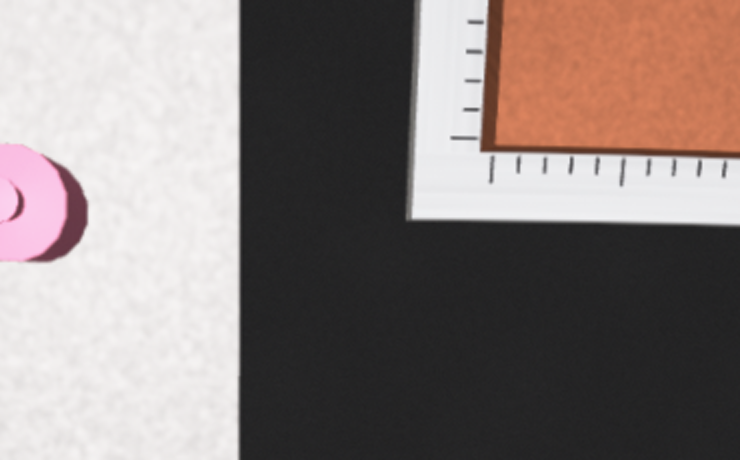

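```bash
python3 - <<'E'
from h import *
T=np.load('pics/w11.npy')
c=lambda x,y:[160+x/2-.25,y/2-.25]
sc=plane('wrist',[c(412,218),c(738,224.5),c(418,2),c(481,151),c(488,2)],.01,T)
tt=plane('wrist',[c(496,145),c(738,154),c(503,2)],.024,T)
a=.053;R=np.array([[np.cos(a),np.sin(a)],[-np.sin(a),np.cos(a)]])
print((R@(sc-tt[0]).T).T*1e3);print((R@(tt-tt[0]).T).T*1e3, tt[0])
E
```

```text
[[ -23.84324905   24.81279072]
 [ -24.42115291 -102.27330086]
 [  51.14646705   25.84773809]
 [   0.38336425    0.27201417]
 [  51.5750202     0.67391575]]
[[  0.           0.        ]
 [ -1.04820143 -88.31079409]
 [ 46.36486706   0.41576908]] [0.59465586 0.0200989 ]
```

Within 1 mm of flush on both edges: outer corner at (-23.8, 24.8) against an ideal (-24, 24). I'll give it one gentle seating press in -y.

>>> arm_command:
  fingers: [1,1,1,1,1,1,1]
  dp:
    - [0.025,-0.005,0]
    - [0.025,-0.006,0]
    - [0.025,-0.006,0]
    - [0.022,-0.006,0]
    - [0.006,0,-0.02]
    - [0,0,-0.02]
    - [0,0,0]
  roll: [0,0,0,0,0,0,0]

```text
t: 17.8
eef_pos: [0.5908, 0.072, 0.0554]
ee_rot: [-3.134, -0.048, 0.044]
force: [-0.6, -0.7, -0.3]
width: 0.0005
```

>>> arm_command:
  fingers: [1,1,1,1,1]
  dp:
    - [0,0.005,-0.015]
    - [0,0,-0.015]
    - [0,0,-0.013]
    - [0,0,-0.005]
    - [0,0,0]
  roll: [0.008,0,0,0,0]

```text
t: 18.3
eef_pos: [0.5919, 0.0737, 0.0071]
ee_rot: [-3.135, -0.048, 0.049]
force: [0.8, -0.7, -0.1]
width: 0.0003
```

>>> arm_command:
  fingers: [1,1,1,1,1]
  dp:
    - [0,-0.005,-0.002]
    - [0,-0.003,0]
    - [0,-0.002,0]
    - [0,-0.001,0]
    - [0,0,0]
  roll: [0.003,0,0,0,0]

```text
t: 18.8
eef_pos: [0.5933, 0.0619, 0.0075]
ee_rot: [-3.134, -0.052, 0.052]
force: [-0.3, 0.3, 0.2]
width: 0.0004
```

>>> arm_command:
  fingers: [1,1]
  dp:
    - [0,-0.002,0]
    - [0,0,0]
  roll: [0,0]

```text
t: 19.0
eef_pos: [0.5935, 0.0599, 0.0078]
ee_rot: [-3.133, -0.052, 0.052]
force: [-0.4, 1.1, -0.7]
width: 0.0005
```

>>> arm_command:
  fingers: [1,1,1]
  dp:
    - [0,0,-0.003]
    - [0,-0.002,0]
    - [0,0,0]
  roll: [0,0,0]

```text
t: 19.3
eef_pos: [0.5943, 0.0609, 0.0051]
ee_rot: [-3.13, -0.055, 0.052]
force: [0.2, 0.8, 0.2]
width: 0.0006
```

>>> arm_command:
  fingers: [1,1]
  dp:
    - [0,-0.002,0]
    - [0,-0.002,0]
  roll: [0,0]

```text
t: 19.5
eef_pos: [0.5946, 0.0601, 0.005]
ee_rot: [-3.127, -0.057, 0.053]
force: [-7.4, 17.7, 4.6]
width: 0.0002
```

Seated: 17.7 N in y with no travel. I'm backing off and checking.

>>> arm_command:
  fingers: [1,1,1,1,1,1,1]
  dp:
    - [0,0.005,0]
    - [0,0.005,0.02]
    - [-0.02,0.01,0.03]
    - [-0.035,0.01,0.03]
    - [-0.035,0.01,0.02]
    - [-0.015,0,0]
    - [0,0,0]
  roll: [0,0,0,0,0,0,0]

```text
t: 20.2
eef_pos: [0.4854, 0.0998, 0.1055]
ee_rot: [-3.13, -0.053, 0.052]
force: [0.7, 0.3, 0.0]
width: 0.0004
```

```bash
python3 look.py w12; python3 -c "
import cv2;im=cv2.imread('pics/w12.png');cv2.imwrite('pics/w12c.png',cv2.resize(im[0:230,160:530],None,fx=2,fy=2,interpolation=cv2.INTER_CUBIC))"
```

```text
{'t': 20.2, 'eef_pos': [0.4854, 0.0998, 0.1055], 'ee_rot': [-3.1296, -0.0527, 0.0523], 'force': [0.7094, 0.317, 0.0023], 'width': 0.0004, 'q': [0.615, 0.151, -0.5936, 0.0257, -0.7754, 0.9905]}
```

View pics/w12c.png

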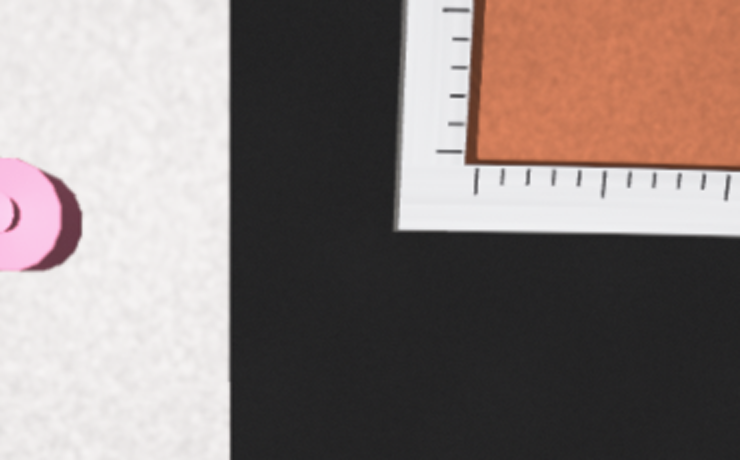

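Both inner edges meet the tile with no dark gap (inside corner at crop (466,164)). Next is the release key.

>>> arm_command:
  fingers: [1,1,1,1,1,1,1]
  dp:
    - [0,0.03,0.02]
    - [-0.002,0.04,0.02]
    - [-0.002,0.04,0.02]
    - [-0.002,0.04,0.01]
    - [-0.002,0.035,0]
    - [0,0.01,0]
    - [0,0,0]
  roll: [0,0,0,0,0,0,0]

```text
t: 20.95
eef_pos: [0.4828, 0.3011, 0.1752]
ee_rot: [-3.135, -0.051, 0.048]
force: [-0.3, -0.8, -0.4]
width: 0.0008
```

```bash
python3 look.py w13
```

```text
{'t': 20.95, 'eef_pos': [0.4828, 0.3011, 0.1752], 'ee_rot': [-3.1346, -0.051, 0.0477], 'force': [-0.3462, -0.7767, -0.4001], 'width': 0.0008, 'q': [0.9258, 0.1965, -0.355, 0.0418, -0.9818, 0.6703]}
```

View pics/w13.png

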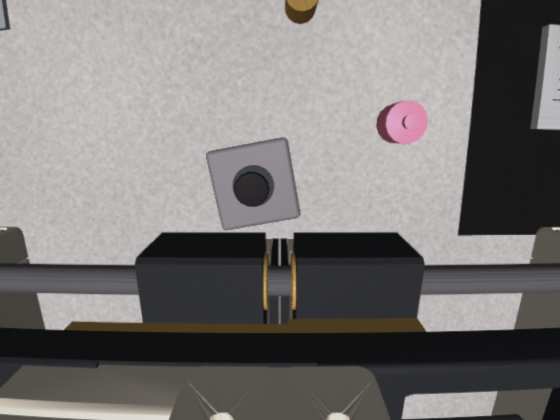

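The key's top disc is the darker circle at about (252,189), with the lighter collar ring around (254,184).

```bash
python3 - <<'E'
from h import *
im=cv2.imread('pics/w13.png');T=np.load('pics/w13.npy')
cv2.imwrite('pics/w13c.png',cv2.resize(im[130:235,195:310],None,fx=5,fy=5,interpolation=cv2.INTER_CUBIC))
p=plane('wrist',[[252,189],[270,189]],.054,T);print(p,np.linalg.norm(p[1]-p[0]))
b=plane('wrist',[[207,152],[286,138],[300,215],[224,229]],.03,T);print(b,b.mean(0))
E
```

```text
[[0.49955847 0.32621402]
 [0.50033826 0.3102307 ]] 0.01600232496927544
[[0.52887168 0.37190795]
 [0.54527283 0.29801815]
 [0.47205279 0.2804542 ]
 [0.45401242 0.35485677]] [0.50005243 0.32630927]
```

View pics/w13c.png

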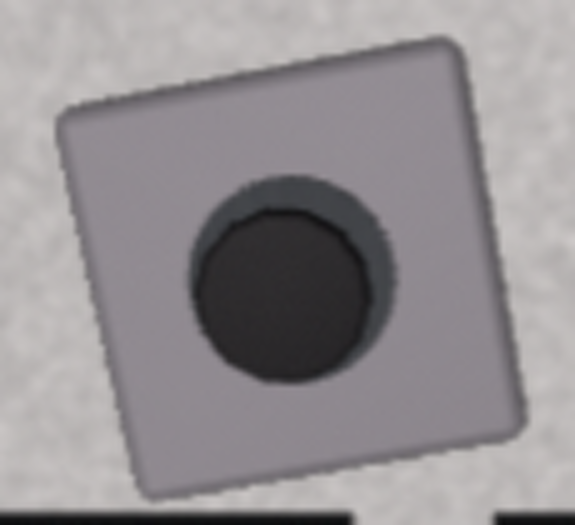

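The key is at (0.4996,0.3262), radius 16.0 mm, and the box centre agrees. I'm moving over it.

>>> arm_command:
  fingers: [1,1,1,1,1,1,1]
  dp:
    - [0.012,0.02,0]
    - [0.002,0.002,-0.02]
    - [0,0,-0.025]
    - [0,0,-0.025]
    - [0,0,-0.015]
    - [0,0,-0.005]
    - [0,0,0]
  roll: [0,0,0,0,0,0,0]

```text
t: 21.7
eef_pos: [0.4997, 0.3121, 0.0793]
ee_rot: [-3.14, -0.047, 0.038]
force: [-0.1, -0.5, 0.2]
width: 0.0004
```

>>> arm_command:
  fingers: [1,1,1,1,1]
  dp:
    - [0,0.013,0]
    - [0,0,0]
    - [0,0,-0.01]
    - [0,0,-0.005]
    - [0,0,0]
  roll: [0,0,0,0,0]

```text
t: 22.2
eef_pos: [0.5014, 0.3262, 0.066]
ee_rot: [-3.137, -0.05, 0.037]
force: [-0.2, -0.5, -0.3]
width: 0.0007
```

>>> arm_command:
  fingers: [1,1,1]
  dp:
    - [-0.001,0,-0.005]
    - [0,0,-0.003]
    - [0,0,0]
  roll: [0,0,0]

```text
t: 22.5
eef_pos: [0.5001, 0.3261, 0.0573]
ee_rot: [-3.137, -0.05, 0.038]
force: [-0.5, -0.5, 0.3]
width: 0.0007
```

>>> arm_command:
  fingers: [1,1]
  dp:
    - [0,0,-0.002]
    - [0,0,0]
  roll: [0,0]

```text
t: 22.7
eef_pos: [0.5002, 0.326, 0.0551]
ee_rot: [-3.138, -0.05, 0.038]
force: [-0.7, -1.2, -0.4]
width: 0.0007
```

>>> arm_command:
  fingers: [1,1,1]
  dp:
    - [0,0,-0.003]
    - [0,0,-0.002]
    - [0,0,0]
  roll: [0,0,0]

```text
t: 23.0
eef_pos: [0.5005, 0.3263, 0.0503]
ee_rot: [-3.137, -0.05, 0.038]
force: [-1.4, 0.1, 1.2]
width: 0.0006
```

>>> arm_command:
  fingers: [1,1]
  dp:
    - [0,0,-0.001]
    - [0,0,0]
  roll: [0,0]

```text
t: 23.2
eef_pos: [0.5005, 0.3264, 0.0497]
ee_rot: [-3.137, -0.051, 0.038]
force: [-1.3, -0.2, 3.3]
width: 0.0004
```

>>> arm_command:
  fingers: [1,1,1,1,1,1,1]
  dp:
    - [0,0,-0.0005]
    - [0,0,0]
    - [0,0,0]
    - [0,0,0]
    - [0,0,0]
    - [0,0,0]
    - [0,0,0]
  roll: [0,0,0,0,0,0,0]

```text
t: 23.9
eef_pos: [0.5005, 0.3263, 0.0496]
ee_rot: [-3.137, -0.051, 0.038]
force: [-0.3, -0.6, 2.8]
width: 0.0003
```

>>> arm_command:
  fingers: [1,1,1,1,1,1,1]
  dp:
    - [0,0,-0.0005]
    - [0,0,0]
    - [0,0,0]
    - [0,0,0]
    - [0,0,0]
    - [0,0,0]
    - [0,0,0]
  roll: [0,0,0,0,0,0,0]

```text
t: 24.6
eef_pos: [0.5005, 0.3264, 0.0496]
ee_rot: [-3.137, -0.051, 0.038]
force: [-2.0, -0.6, 4.1]
width: 0.0008
```

The key is held at the click: 3–4 N and no further travel, for over 1.4 s. I'm pressing it fully down.

>>> arm_command:
  fingers: [1,1,1]
  dp:
    - [0,0,-0.003]
    - [0,0,-0.003]
    - [0,0,-0.003]
  roll: [0,0,0]

```text
t: 24.9
eef_pos: [0.5008, 0.3264, 0.043]
ee_rot: [-3.137, -0.052, 0.039]
force: [-13.5, -4.4, 37.6]
width: 0.0007
```

Fully down at z 0.043, so I'm letting it up.

>>> arm_command:
  fingers: [1,1,1,1,1,1]
  dp:
    - [0,0,0.003]
    - [0,0,0.01]
    - [0,0,0.02]
    - [0,0,0.03]
    - [0,0,0.03]
    - [0,0,0]
  roll: [0,0,0,0,0,0]

```text
t: 25.5
eef_pos: [0.5005, 0.3263, 0.1395]
ee_rot: [-3.137, -0.052, 0.04]
force: [-0.0, 0.5, 0.3]
width: 0.0005
```

>>> arm_command:
  fingers: [1,1,1,1,1]
  dp:
    - [-0.02,0.03,0.02]
    - [-0.02,0.04,0.01]
    - [-0.02,0.04,0]
    - [-0.01,0.03,0]
    - [0,0,0]
  roll: [0,0,0,0,0]

```text
t: 26.0
eef_pos: [0.428, 0.4701, 0.1702]
ee_rot: [-3.135, -0.052, 0.035]
force: [-0.3, -0.0, 0.1]
width: 0.0002
```

```bash
python3 - <<'E'
from h import *
s=get_state();print(s['t'],s['eef_pos'],s['force'])
im=grab_frame('top');cv2.imwrite('pics/tE.png',cv2.resize(im[120:250,140:420],None,fx=2.8,fy=2.8,interpolation=cv2.INTER_CUBIC))
im=grab_frame('side');cv2.imwrite('pics/sE.png',cv2.resize(im[100:400,130:430],None,fx=2,fy=2,interpolation=cv2.INTER_CUBIC))
E
```

```text
26.0 [0.4280082  0.4701324  0.17018704] [-0.2717696  -0.04097666  0.14582521]
```

View pics/tE.png

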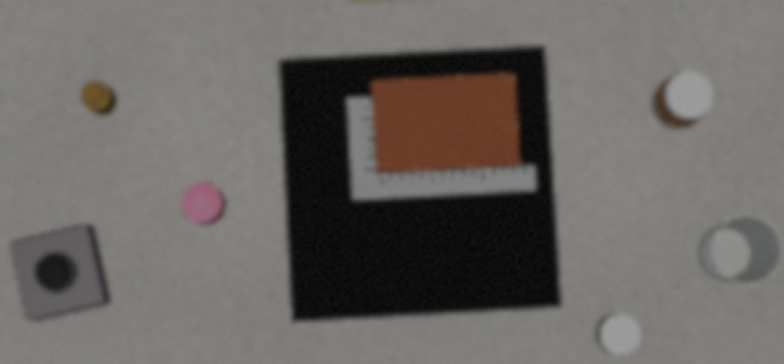

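View pics/sE.png

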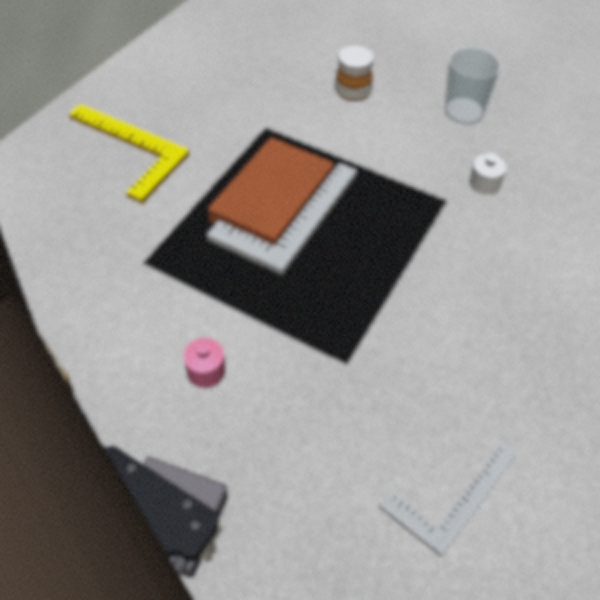

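Both views show the scale flush in the tile's corner, the crucible upright off the mat at top crop (620,333), and the bystanders in place. I'm handing in.

```bash
python3 -c "
from station import *
print(job_done())"
```

```text
the job is handed in; nothing more can be done
None
```

I moved the crucible off the mat, seated the scale in the tile's corner, took the picture with the release key and handed the job in at 26 s of the 72 s. The hand-in reports no verdict, so what follows is from my own checks.

- **Crucible:** it stands upright on the bench at the front right, about 35 mm beyond the mat's edge, and is let go. The last top and side pictures both show it standing.
- **Scale:** I pushed it in with the fingers. The final presses stopped dead at about 14 N in x and 18 N in y, so it was against the tile both ways. A measurement between those two presses put its outer corner within 1 mm of ideal, with edges within about 0.01 rad of the tile's. The pictures after the last press showed no gap, but I did not measure again.
- **Key:** I held it at the first click for over 1.4 s; it read 3–4 N and did not travel further. I then pressed it fully down, to z 0.043 m, and released it. The peak force was about 38 N at the fingertips, more than the key needs. I did not measure the key's height after release.
- **Other objects:** the beaker, jar, weight and pink crucible show no visible movement, and I never moved near the yellow scale or the small thin one.
- **Disagreements:** the tile's angle came out between 0.05 and 0.065 rad depending on the view. The gripper also picked up a tilt of about 0.05 rad that I could not command away, and it did no visible harm.

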